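# Lever open a test box and switch it on

### The job

Draw the blue-handled blade tool out of its grey sleeve by its blade, lay it on the bench and let go, then take it by its handle and, with its blade in the yellow notch (not with the fingers), lever up the orange cover of the white test box. Swing the cover back until it stands upright or beyond, and flip the red toggle inside fully over from off (towards the notch) to on (towards the hinge). Leave the tool lying flat on the bench, and do not disturb the jar, the charger or the screwdriver.

Things in the scene. Friction and masses are not known exactly. Their poses are not given: they have to be found in the camera images.
- tool: blade tool, 60 g. Blue handle 80 long (x) x 18 wide x 14 high; steel blade 45 x 14 wide x 3 thick on its +x end, blade mid-plane 9.5 above the handle's underside. Origin: centre of the handle's underside; +x to the blade tip, z up. At the start the handle is inside the sleeve and only about 43 of blade sticks out, mid-plane 19.5 above the bench
- tool_grip (a point): centre of the tool's handle (7 above its underside)
- tool_tip (a point): end of the tool's blade, 85 ahead of the handle's centre
- sleeve: fixed grey tunnel block 90 long (x) x 44 wide x 34 high, origin at the centre of its underside on the bench; open at its +x end only; bore 28 wide x 19 high, its floor 10 above the bench, 84 deep. The tool is drawn out along its +x
- case: fixed white test box 150 (x) x 130 (y) x 75 high without the cover, origin at the centre of its underside on the bench, walls 6 thick. The notch is in its -x wall, the cover's hinge along its +x top edge. Inside, a deck 30 above the bench carries the toggle at the middle (x = y = 0)
- case_notch (a point): middle of the notch at the box's outer -x face: an opening 36 wide (box y) x 8 high between a yellow sill, 67 above the bench, and the cover's underside, 75 above the bench; the sill is 6 thick, behind it the box is hollow
- case_hinge (a point): middle of the cover's hinge line, 75 above the bench, at the box's +x face
- cover_edge (a point): middle of the cover's free edge at its underside, 150 from the hinge line
- cover (a joint): opening angle of the orange cover (150 x 130 x 8 mm, 120 g, no handle): 0 shut, 1.57 upright, stop at 1.8; a stiff hinge, it stays where it is left
- toggle (a joint): angle of the red toggle: 0 off (leaning 0.5 rad from vertical towards the box's -x, the notch side), 1.0 on (leaning 0.5 rad towards +x); it stays where it is left. Pivot at the box's centre, 34 above the bench; axis along box y
- toggle_tip (a point): centre of the toggle's round end; the toggle is a round bar 10 thick, 34 long from pivot to here
- jar: jar of small parts with a blue cap, 60 across, 75 high, bystander, origin under its centre
- charger: black charger 55 x 45 x 30 high with two pins, bystander, origin under its centre
- screwdriver: yellow-handled screwdriver lying on the bench, about 200 long, bystander

How it is judged:
By the outcome, as a careful person would: the job done as asked, in the order asked, and still so for the second after the job is handed in, with the robot touching nothing.
It also fails if it takes over 67 s, if anything falls off the work surface, if the arm or the gripper's body presses on something with over 40 N, if the wrist force passes 120 N, or if a joint passes its speed limit or range.

### The arm

A 6-joint arm with a two-finger parallel gripper is mounted at the origin on the work surface. World frame = base frame: x ahead of the robot, y to its left, z up, the work surface at z = 0. Lengths are in m, angles in rad, forces in N, time in s.
With the tool pointing down it reaches from about 0.3 to 0.775 m from the base axis. Payload 14.6 kg.
Tool frame: the origin (TCP) lies between the finger pads, 19 mm behind the fingertips; this is the grasp point; z points along the fingers, y is the line along which they close (so a half turn about z gives the same grasp; the last joint's range is limited). The gripper opens to 94 mm and grips with 3 to 60 N. Pads are 16 mm wide; open, the fingers measure 119 mm over their backs; the gripper's body (75 mm by 177 mm) begins 78 mm behind the grasp point.
Start: joints at [1.118, 0.3, 1.521, -0, 1.321, -0.067], TCP at [0.207, 0.51, 0.224] pointing down, gripper open.
Joint ranges: [-3.03, 3.03], [-0.79, 2.21], [0.23, 2.52], [-1.04, 4.18], [0, 3.07], [-2.55, 2.55]. Speed limits (rad/s): [2.22, 2.22, 2.57, 3.14, 3.14, 3.14].

### API

Orientations are given as [roll, pitch, yaw] about the fixed x, y, z axes, in that order (R = Rz(yaw) Ry(pitch) Rx(roll)).
In Python, from station import ctrl gives the robot as it stands. The module is installed in compiled form; this text tells all that it offers.
- The arm moves only by the tool step_arm, never from a script. Its argument "deltas" is a list of rows, each an object with "dp": the shift along the tool's x, y, z scaled (see below), a list of three; "twist": the turn about the tool's z scaled (see below). In form: [{"dp": [tx, ty, tz], "twist": twist}, ...]. A call has 1 to 12 rows; each row shifts and turns the commanded pose from where the row before left it, along the tool's axes as they then stand; what a row does not reach is not made up. The controller multiplies each number of a shift by 0.04 m and each number of a turn by 4 degrees. A row lasts 1/10 s, in which the tool goes at most 50 mm and 8.59 degrees, less where a joint would pass 70% of its speed; a pose out of reach is approached as far as the arm can. A call with a number of a shift or a turn outside -1 to 1 is refused whole. A call with a gripper value outside its range is refused whole. "gripper" is the opening, from -1 (shut) to 1 (fully open), set as the call begins (left out, the last holds). The fingers move at their own pace and stop on an object; "squeeze" is the grip in N (left out, the last holds). Time passes only in rows, so rows that do not move let the fingers close. It gives the time, the measured TCP pose, the force, the opening and the grip force at its end, in the units of the state.
- ctrl.get_obs(): the state, without advancing time (a new reading comes with each control period).
- ctrl.camera(name): name is "side" or "top"; returns (picture, depth): 420x560x3 uint8, red, green, blue; 420x560 float32, m along the optical axis (not along the pixel's ray), 0 where there is no reading.
- ctrl.get_calibration(name): a dict with "fx", "fy", "cx", "cy" (pixels), "world_to_cam" (4x4, takes a point from world to camera coordinates). Camera axes: x right, y down, z forward; pixel columns grow to the right and rows downward; lengths in m; the calibration is good to about 2 mm. A picture is of the moment at which its call begins. get_calibration takes no time and is no camera call.
- ctrl.hand_in(): hands the job in; it is judged then, once.
Trained networks look in the newest picture that a camera, given by its name, has taken for a name from the list of things; names that differ only in an ending like _2 or _b are one class to them, and where a whole thing is asked for, a point or a joint stands for the part that bears it (a point fixed in the world has none). Each returns a list of dicts, best first, with "conf" (0 to 1); they miss things now and then, are a little off and sometimes report something else, mostly with a low value. They report only what shows in the picture. A call takes as long as a camera call.
- ctrl.spot_in(camera, label): "rect" ([left, top, right, bottom] as shares, 0 to 1, of the picture: columns of its width, rows of its height, round what is visible of it).
- ctrl.cut_out(camera, label): "pixels" (420x560 bool, what is visible of it) and "rect" ([left, top, right, bottom] as shares, 0 to 1, of the picture: columns of its width, rows of its height, round what is visible of it).
The state is a dict: "time_s": time; "qpos": joint angles; "joint_vel": joint speeds; "tau": joint torques, N m; "ee_pos": TCP position; "eef_rot": TCP orientation; "force": force on the tool from outside, world axes, zero at the start; "moment": the same for the moment, N m; "grip_width": finger opening in m; "grip_force": force on a finger pad.
Only numpy, scipy, OpenCV 4.12 (cv2) and the standard library are available. Lean on these libraries where they do the work, as an engineer would, in place of code of your own. Each camera call takes 0.05 s, during which the arm holds its last target. There are 200 camera calls.

## Working session

There is one attempt and no reset: what is moved stays moved. The work goes in short steps, Python scripts to look and compute and a tool call to move; the robot and the scene stay as the last step left them, time stands still between calls to the robot, and variables do not carry over. Pictures are saved under pics/ and viewed, at most 10 in all, crops included, and the job is handed in when it is done.

Besides the shell and the picture viewer there is one more tool, called as name(argument=value, ...), one argument or row to a line, values as JSON. step_arm: Moves the arm, as the interface text tells. Its arguments: {"type":"object","properties":{"deltas":{"type":"array"},"gripper":{"type":"number"},"squeeze":{"type":"number"}},"required":["deltas"]}

```bash
mkdir -p pics; python3 - <<'E'
from station import ctrl
import cv2,numpy as np
o=ctrl.get_obs();print({k:np.round(v,3) for k,v in o.items()})
ims=[]
for n in("top","side"):
    p,d=ctrl.camera(n);np.savez(f"{n}.npz",p=p,d=d)
    cv2.imwrite(f"pics/{n}0.png",p[:,:,::-1])
    c=ctrl.get_calibration(n);print(n,c["fx"],c["fy"],c["cx"],c["cy"],np.round(c["world_to_cam"],4).tolist())
    for l in("tool","sleeve","case","case_notch","cover","toggle","jar","charger","screwdriver"):
        r=ctrl.spot_in(n,l);print(l,[(round(x["conf"],2),[int(a*b) for a,b in zip(x["rect"],(560,420,560,420))]) for x in r[:2]])
E
```

```text
{'time_s': np.float64(0.0), 'qpos': array([ 1.118,  0.3  ,  1.522,  0.   ,  1.321, -0.067]), 'joint_vel': array([-0.   , -0.001,  0.   ,  0.002, -0.   , -0.   ]), 'tau': array([ 1.0000e-03, -5.3183e+01, -3.5274e+01,  7.1000e-02,  2.4000e-02,
       -0.0000e+00]), 'ee_pos': array([0.207, 0.509, 0.224]), 'eef_rot': array([-3.14 , -0.   ,  2.756]), 'force': array([0.253, 0.166, 1.05 ]), 'moment': array([-0.022, -0.036,  0.036]), 'grip_force': np.float64(0.0), 'grip_width': np.float64(0.094)}
top 413.66141198790115 413.66141198790115 282.13640192507125 206.67756031738332 [[0.019, -0.9998, -0.0056, 0.0288], [-0.992, -0.0181, -0.125, 0.541], [0.1248, 0.0079, -0.9921, 0.977], [0.0, 0.0, 0.0, 1.0]]
tool []
sleeve [(0.82, [169, 217, 201, 254]), (0.45, [93, 231, 125, 253])]
case [(0.83, [307, 124, 397, 203])]
case_notch [(0.88, [310, 126, 393, 205])]
cover [(0.57, [312, 122, 396, 205]), (0.29, [421, 245, 451, 267])]
toggle [(0.29, [421, 244, 450, 267])]
jar [(0.74, [91, 229, 123, 255]), (0.57, [171, 196, 182, 215])]
charger [(0.67, [419, 242, 452, 265])]
screwdriver [(0.8, [434, 129, 448, 207]), (0.69, [308, 125, 394, 204])]
side 515.4239339359289 515.4239339359289 274.2261166122227 209.22898374211906 [[0.6567, -0.754, -0.0166, -0.3325], [-0.5508, -0.4644, -0.6935, 0.3764], [0.5152, 0.4646, -0.7203, 1.2096], [0.0, 0.0, 0.0, 1.0]]
tool []
sleeve [(0.84, [181, 188, 209, 218])]
case [(0.87, [307, 192, 375, 259])]
case_notch [(0.79, [310, 193, 369, 259])]
cover [(0.67, [305, 193, 374, 249])]
toggle []
jar [(0.59, [142, 160, 162, 191])]
charger [(0.76, [345, 315, 368, 342])]
screwdriver [(0.97, [388, 259, 433, 301]), (0.44, [141, 160, 161, 192])]
```

```bash
python3 - <<'E'
import cv2
a=cv2.imread("pics/top0.png");cv2.imwrite("pics/top1.png",cv2.resize(a[100:290,70:470],(800,380),interpolation=cv2.INTER_CUBIC))
E
```

```text
(no output)
```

View pics/side0.png

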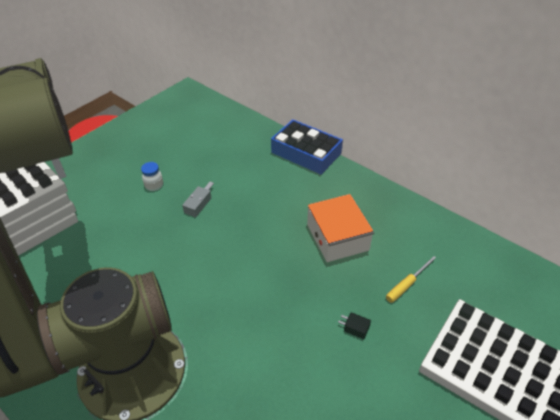

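View pics/top1.png

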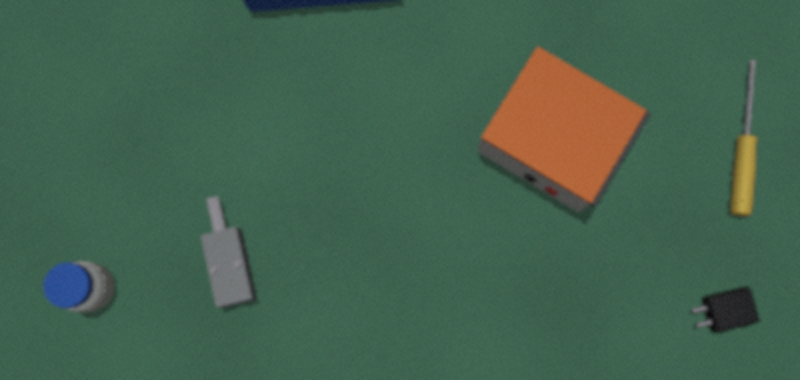

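Side view: sleeve (195,200) with its blade pointing up-right, box (340,225) with dark and red dots on its near face. Top view: blade pointing away from the robot at (176,200), cover corners at about (339,124), (394,155), (367,203) and (311,168). No yellow notch is visible yet.

```bash
cat > h.py <<'E'
import numpy as np,cv2
from station import ctrl
def cal(n):
    c=ctrl.get_calibration(n);K=np.array([[c["fx"],0,c["cx"]],[0,c["fy"],c["cy"]],[0,0,1]]);return K,np.array(c["world_to_cam"])
def cloud(n,d):
    K,T=cal(n);v,u=np.mgrid[:420,:560]
    pc=np.stack([(u-K[0,2])/K[0,0]*d,(v-K[1,2])/K[1,1]*d,d],-1)
    return (pc-T[:3,3])@T[:3,:3]
def plane(n,uv,z):
    K,T=cal(n);uv=np.atleast_2d(uv).astype(float)
    r=np.c_[(uv-K[:2,2])/K[0,0],np.ones(len(uv))]@T[:3,:3];o=-T[:3,:3].T@T[:3,3]
    return o+r*((z-o[2])/r[:,2])[:,None]
def proj(n,P):
    K,T=cal(n);q=np.atleast_2d(P)@T[:3,:3].T+T[:3,3];q=q@K.T;return q[:,:2]/q[:,2:]
def rect(P):
    r=cv2.minAreaRect((P[:,:2]*1000).astype(np.float32));return np.round(r[0],1),np.round(r[1],1),round(r[2],1),np.round(cv2.boxPoints(r),1).tolist()
E
python3 - <<'E'
from h import *
for n in("top","side"):
    z=np.load(n+".npz");p=z["p"].astype(int);d=z["d"];X=cloud(n,d)
    m=(p[...,0]>170)&(p[...,1]<140)&(p[...,2]<90)&(p[...,0]-p[...,1]>60)
    k,l,s,c=cv2.connectedComponentsWithStats(m.astype(np.uint8));i=1+np.argmax(s[1:,4])
    m=l==i;uv=np.argwhere(m)[:,::-1]
    print(n,"cover",rect(plane(n,uv,.083)),"depth z",np.median(X[m][:,2]),rect(X[m]))
    r={"top":(165,190,205,256),"side":(178,178,218,220)}[n]
    sub=X[r[1]:r[3],r[0]:r[2]].reshape(-1,3);h=sub[:,2]
    for lo,hi in((.028,.042),(.012,.026)):
        q=sub[(h>lo)&(h<hi)];print("z",lo,len(q),np.median(q[:,2]),rect(q))
    K,T=cal(n);print("campos",-T[:3,:3].T@T[:3,3])
# blade/sleeve by gray colour, top
z=np.load("top.npz");p=z["p"].astype(int)
m=(abs(p[...,0]-p[...,1])<25)&(p[...,0]>90)
m[:,:160]=0;m[:,210:]=0;m[:190]=0;m[260:]=0
for v in range(194,258,2):
    u=np.where(m[v])[0]; 
    if len(u):print(v,u.min(),u.max(),end="; ")
E
```

```text
top cover (array([ 644.5, -123. ]), array([144.7, 124.5]), 59.4, [[554.0999755859375, -153.60000610351562], [661.2000122070312, -216.89999389648438], [734.9000244140625, -92.30000305175781], [627.7000122070312, -29.0]]) depth z 0.0839270058807958 (array([552.1, -68.7]), array([144.5, 338.7]), 59.6, [[369.5, -45.400001525878906], [661.5999755859375, -216.6999969482422], [734.7000122070312, -92.0], [442.5, 79.30000305175781]])
z 0.028 694 0.03459962510438598 (array([472.1, 278.1]), array([90.1, 45.1]), 15.0, [[422.70001220703125, 288.20001220703125], [434.3999938964844, 244.6999969482422], [521.4000244140625, 267.8999938964844], [509.79998779296875, 311.5]])
z 0.012 142 0.021362618894442915 (array([493.9, 277. ]), array([136. ,  41.9]), 9.9, [[423.29998779296875, 285.79998779296875], [430.5, 244.60000610351562], [564.5, 268.1000061035156], [557.2999877929688, 309.29998779296875]])
campos [0.41413442 0.03079505 1.03704536]
side cover (array([ 641.7, -122.1]), array([149. , 129.4]), 59.5, [[548.2000122070312, -153.5], [659.7000122070312, -219.10000610351562], [735.2999877929688, -90.8000
[... 439 characters left out ...]
0.7000122070312, 267.0], [507.70001220703125, 314.6000061035156]])
z 0.012 135 0.019670019606981674 (array([490.7, 277.6]), array([139.8,  47.9]), 9.3, [[417.8999938964844, 289.8999938964844], [425.6000061035156, 242.60000610351562], [563.5, 265.20001220703125], [555.7999877929688, 312.5]])
campos [-0.19743022 -0.6377579   1.126754  ]
198 175 178; 200 173 179; 202 174 179; 204 174 180; 206 174 180; 208 175 180; 210 175 181; 212 176 181; 214 176 187; 216 175 188; 218 171 188; 220 171 188; 222 171 189; 224 172 189; 226 172 190; 228 172 190; 230 173 191; 232 173 191; 234 174 192; 236 174 192; 238 175 192; 240 175 193; 242 176 193; 244 176 194; 246 177 194; 248 177 194; 250 177 189; 252 178 181;
```

```bash
python3 - <<'E'
from h import *
z=np.load("top.npz");X=cloud("top",z["d"])
print("blade mid pts",[np.round(plane("top",q,.021)[0]*1000,1) for q in((176.2,198),(176.5,202),(177.5,206),(178.5,210),(179,213))])
print("sleeve top corners on z=.034", rect(plane("top",[(u,v) for v,a,b in((218,171,188),(224,172,189),(230,172.5,190),(236,174,192),(242,176,193),(248,177,194)) for u in(a,b)],.034)))
z=np.load("side.npz")
a=z["p"][150:275,160:390][:,:,::-1]
cv2.imwrite("pics/sz.png",cv2.resize(a,None,fx=3.4,fy=3.4,interpolation=cv2.INTER_CUBIC))
def nm(th,c): pass
for n in("top","side"):
    p=np.load(n+".npz")["p"];h=cv2.cvtColor(p,cv2.COLOR_RGB2HSV)
    m=(h[...,0]>20)&(h[...,0]<36)&(h[...,1]>120)&(h[...,2]>90)
    m[:,400:]=0;print(n,np.argwhere(m)[:10].tolist(),m.sum())
    print(proj(n,[(.681,-.058,.07),(.605,-.187,.07)]).round())
E
```

```text
blade mid pts [array([558.9, 302.6,  21. ]), array([548.9, 301.4,  21. ]), array([538.9, 298.4,  21. ]), array([529. , 295.4,  21. ]), array([521.6, 293.8,  21. ])]
sleeve top corners on z=.034 (array([471.6, 280.1]), array([84.8, 42.9]), 15.1, [[425.0, 289.70001220703125], [436.20001220703125, 248.39999389648438], [518.0999755859375, 270.5], [506.8999938964844, 311.8999938964844]])
top [] 0
[[324. 147.]
 [378. 179.]]
side [[283, 399], [284, 398], [284, 399], [285, 397], [285, 398], [285, 399], [286, 396], [286, 397], [286, 398], [286, 399]] 150
[[329. 202.]
 [350. 240.]]
```

View pics/sz.png

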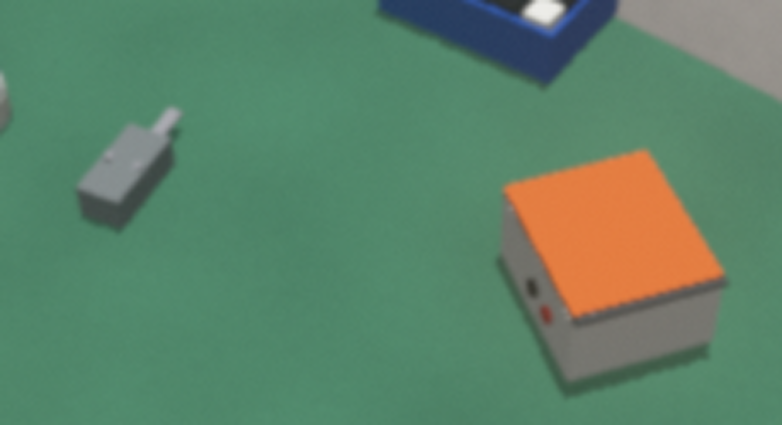

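The two box faces visible to the cameras have no notch, so it is on the hidden face towards +y. The sleeve axis points at 15°. Moving over the blade now.

step_arm(
  deltas=[
    {"dp":[-0.96,-0.18,0.3],"twist":0},
    {"dp":[-0.96,-0.18,0.3],"twist":0},
    {"dp":[-0.96,-0.18,0.3],"twist":0},
    {"dp":[-0.96,-0.18,0.3],"twist":0},
    {"dp":[-0.96,-0.18,0.3],"twist":0},
    {"dp":[-0.96,-0.18,0.3],"twist":0},
    {"dp":[-0.96,-0.18,0.3],"twist":0},
    {"dp":[-0.96,-0.18,0.3],"twist":0},
    {"dp":[-0.96,-0.18,0.3],"twist":0},
    {"dp":[-0.96,-0.18,0.3],"twist":0},
  ],
  gripper=1,
  squeeze=50,
)

```text
time_s: 2.0
ee_pos: [0.5369, 0.2973, 0.1038]
eef_rot: [3.142, 0.0, 2.756]
force: [0.1, 1.3, 0.7]
grip_width: 0.0936
grip_force: 0.0
```

step_arm(
  deltas=[
    {"dp":[0,0,0],"twist":-0.93},
    {"dp":[0,0,0],"twist":-0.93},
    {"dp":[0,0,0],"twist":-0.93},
    {"dp":[0,0,0],"twist":-0.93},
    {"dp":[0,0,0],"twist":-0.93},
    {"dp":[0,0,0],"twist":-0.93},
    {"dp":[0,0,0],"twist":-0.93},
    {"dp":[0,0,0],"twist":-0.93},
    {"dp":[0,0,0],"twist":-0.93},
    {"dp":[0,0,0],"twist":-0.93},
    {"dp":[0,0,0],"twist":0},
    {"dp":[0,0,0],"twist":0},
  ],
)

```text
time_s: 3.2
ee_pos: [0.5356, 0.2984, 0.1042]
eef_rot: [3.142, -0.0, -2.88]
force: [0.4, 0.1, -0.7]
grip_width: 0.0939
grip_force: 0.0
```

step_arm(
  deltas=[
    {"dp":[0,0,0.4],"twist":0},
    {"dp":[0,0,0.4],"twist":0},
    {"dp":[0,0,0.4],"twist":0},
    {"dp":[0,0,0.4],"twist":0},
    {"dp":[0,0,0.23],"twist":0},
    {"dp":[0,0,0],"twist":0},
    {"dp":[0,0,0],"twist":0},
  ],
)

```text
time_s: 3.9
ee_pos: [0.5358, 0.2984, 0.0312]
eef_rot: [3.142, 0.0, -2.878]
force: [-1.4, -0.1, 0.2]
grip_width: 0.0941
grip_force: 0.0
```

step_arm(
  deltas=[
    {"dp":[0,0,0],"twist":0},
    {"dp":[0,0,0],"twist":0},
    {"dp":[0,0,0],"twist":0},
    {"dp":[0,0,0],"twist":0},
    {"dp":[0,0,0],"twist":0},
    {"dp":[0,0,0],"twist":0},
    {"dp":[0,0,0],"twist":0},
    {"dp":[0,0,0],"twist":0},
    {"dp":[0,0,0],"twist":0},
    {"dp":[0,0,0],"twist":0},
  ],
  gripper=-1,
  squeeze=50,
)

```text
time_s: 4.9
ee_pos: [0.5356, 0.2984, 0.031]
eef_rot: [-3.142, -0.0, -2.878]
force: [-1.6, -0.0, 0.3]
grip_width: 0.017
grip_force: 0.0
```

step_arm(
  deltas=[
    {"dp":[0,0,0],"twist":0},
    {"dp":[0,0,0],"twist":0},
    {"dp":[0,0,0],"twist":0},
    {"dp":[0,0,-0.03],"twist":0},
    {"dp":[-0.3,0,0],"twist":0},
    {"dp":[-0.3,0,0],"twist":0},
    {"dp":[-0.4,0,0],"twist":0},
    {"dp":[-0.4,0,0],"twist":0},
  ],
)

```text
time_s: 5.7
ee_pos: [0.5902, 0.3131, 0.0323]
eef_rot: [3.142, -0.0, -2.878]
force: [-0.2, -0.1, -0.4]
grip_width: 0.0125
grip_force: 50.0
```

step_arm(
  deltas=[
    {"dp":[-0.45,0,0],"twist":0},
    {"dp":[-0.45,0,0],"twist":0},
    {"dp":[-0.45,0,0],"twist":0},
    {"dp":[-0.4,0,0],"twist":0},
    {"dp":[0,0,0],"twist":0},
    {"dp":[0,0,0.1],"twist":0},
    {"dp":[0,0,0.1],"twist":0},
    {"dp":[0,0,0.07],"twist":0},
    {"dp":[0,0,0],"twist":0},
  ],
)

```text
time_s: 6.6
ee_pos: [0.6569, 0.3311, 0.0212]
eef_rot: [-3.142, -0.001, -2.878]
force: [-0.1, 0.8, -0.1]
grip_width: 0.0123
grip_force: 50.0
```

```bash
cat > look.py <<'E'
from h import *
import sys
# look.py out u0 v0 u1 v1 cam
o,cam=sys.argv[1],sys.argv[2];u0,v0,u1,v1=map(int,sys.argv[3:7])
p,d=ctrl.camera(cam);np.savez("last_"+cam,p=p,d=d)
s=min(800/(u1-u0),600/(v1-v0))
cv2.imwrite("pics/"+o,cv2.resize(p[v0:v1,u0:u1,::-1],None,fx=s,fy=s,interpolation=cv2.INTER_CUBIC));print(s)
E
python3 look.py s2.png side 160 120 300 225
```

```text
5.714285714285714
```

View pics/s2.png

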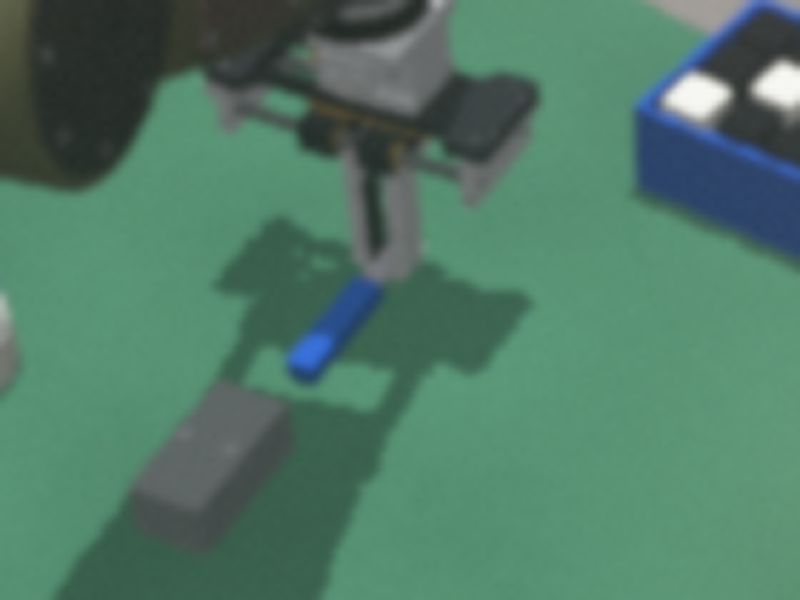

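The tool is out of the sleeve with its blue handle lying at about (335,330) in the crop. Releasing it.

step_arm(
  deltas=[
    {"dp":[0,0,0],"twist":0},
    {"dp":[0,0,0],"twist":0},
    {"dp":[0,0,0],"twist":0},
    {"dp":[0,0,0],"twist":0},
    {"dp":[0,0,0],"twist":0},
    {"dp":[0,0,-0.5],"twist":0},
    {"dp":[0,0,-0.9],"twist":0},
    {"dp":[0.5,0,-0.9],"twist":0},
    {"dp":[0.7,0,-0.2],"twist":0},
    {"dp":[0,0,0],"twist":0},
  ],
  gripper=0.1,
)

```text
time_s: 7.65
ee_pos: [0.6095, 0.3187, 0.1238]
eef_rot: [3.141, 0.002, -2.878]
force: [0.5, -0.3, -0.2]
grip_width: 0.0519
grip_force: 0.0
```

```bash
python3 - <<'E'
from h import *
for n in("side","top"):
    p,d=ctrl.camera(n);h=cv2.cvtColor(p,cv2.COLOR_RGB2HSV)
    m=(h[...,0]>100)&(h[...,0]<128)&(h[...,1]>130)&(h[...,2]>70)
    uv=np.argwhere(m)[:,::-1];P=plane(n,uv,.012);k=(abs(P[:,0]-.6)<.09)&(abs(P[:,1]-.315)<.06)
    if k.sum()>10:print(n,k.sum(),rect(P[k]))
    for l in("tool","tool_grip"):print(l,[(round(x["conf"],2),np.round(plane(n,np.array([(x["rect"][0]+x["rect"][2])*280,(x["rect"][1]+x["rect"][3])*210]),.01)*1000)) for x in ctrl.spot_in(n,l)[:2]])
E
```

```text
side 126 (array([591.7, 313.8]), array([86.2, 22.5]), 15.6, [[547.2000122070312, 313.0], [553.2000122070312, 291.3999938964844], [636.2000122070312, 314.6000061035156], [630.2000122070312, 336.20001220703125]])
tool [(0.64, array([[616., 316.,  10.]])), (0.46, array([[ 670., -112.,   10.]]))]
tool_grip [(0.73, array([[602., 310.,  10.]]))]
top 232 (array([595.8, 314. ]), array([78.1, 19.9]), 15.2, [[555.5, 313.3999938964844], [560.7000122070312, 294.20001220703125], [636.0999755859375, 314.6000061035156], [630.9000244140625, 333.79998779296875]])
tool [(0.69, array([[592., 313.,  10.]]))]
tool_grip [(0.71, array([[ 654., -138.,   10.]])), (0.44, array([[ 646., -367.,   10.]]))]
```

Handle centre is at (595,314) mm, at 15°. The TCP is 15 mm ahead of it, as intended, so I descend and grip.

step_arm(
  deltas=[
    {"dp":[0,0,0.8],"twist":0},
    {"dp":[0,0,0.8],"twist":0},
    {"dp":[0,0,0.6],"twist":0},
    {"dp":[0,0,0.37],"twist":0},
    {"dp":[0,0,0],"twist":0},
    {"dp":[0,0,0],"twist":0},
  ],
)

```text
time_s: 8.55
ee_pos: [0.6113, 0.3187, 0.0191]
eef_rot: [-3.142, -0.0, -2.878]
force: [-3.8, -2.2, 5.2]
grip_width: 0.052
grip_force: 2.9
```

step_arm(
  deltas=[
    {"dp":[0,0,0],"twist":0},
    {"dp":[0,0,0],"twist":0},
    {"dp":[0,0,0],"twist":0},
    {"dp":[0,0,0],"twist":0},
    {"dp":[0,0,0],"twist":0},
    {"dp":[0,0,0],"twist":0},
    {"dp":[0,0,0],"twist":0},
    {"dp":[0,0,0],"twist":0},
  ],
  gripper=-1,
  squeeze=60,
)

```text
time_s: 9.35
ee_pos: [0.6115, 0.3188, 0.0191]
eef_rot: [3.141, 0.001, -2.878]
force: [-1.7, -0.4, 5.5]
grip_width: 0.0175
grip_force: 60.6
```

step_arm(
  deltas=[
    {"dp":[0,0,-0.4],"twist":0},
    {"dp":[0,0,-0.9],"twist":0},
    {"dp":[0,0,-0.9],"twist":0},
    {"dp":[0,0,-0.9],"twist":0},
    {"dp":[0,-0.4,-0.2],"twist":0},
    {"dp":[-0.1,-0.95,0],"twist":0},
    {"dp":[-0.1,-0.95,0],"twist":0},
    {"dp":[-0.1,-0.95,0],"twist":0},
    {"dp":[-0.1,-0.95,0],"twist":0},
    {"dp":[-0.1,-0.95,0],"twist":0},
    {"dp":[-0.1,-0.95,0],"twist":0},
    {"dp":[-0.1,-0.95,0],"twist":0},
  ],
)

```text
time_s: 10.55
ee_pos: [0.7115, 0.0514, 0.1501]
eef_rot: [3.141, -0.001, -2.879]
force: [-0.3, 0.8, 0.1]
grip_width: 0.0175
grip_force: 60.0
```

step_arm(
  deltas=[
    {"dp":[0,-0.95,0],"twist":0},
    {"dp":[0,0,0],"twist":1},
    {"dp":[0,0,0],"twist":1},
    {"dp":[0,0,0],"twist":1},
    {"dp":[0,0,0],"twist":1},
    {"dp":[0,0,0],"twist":1},
    {"dp":[0,0,0],"twist":1},
    {"dp":[0,0,0],"twist":1},
    {"dp":[0,0,0],"twist":1},
    {"dp":[0,0,0],"twist":1},
    {"dp":[0,0,0],"twist":1},
    {"dp":[0,0,0],"twist":1},
  ],
)

```text
time_s: 11.75
ee_pos: [0.7209, 0.0162, 0.1499]
eef_rot: [-3.141, -0.001, 2.634]
force: [0.8, -0.2, 0.0]
grip_width: 0.0175
grip_force: 60.0
```

step_arm(
  deltas=[
    {"dp":[0,0,0],"twist":1},
    {"dp":[0,0,0],"twist":1},
    {"dp":[0,0,0],"twist":1},
    {"dp":[0,0,0],"twist":1},
    {"dp":[0,0,0],"twist":1},
    {"dp":[0,0,0],"twist":1},
    {"dp":[0,0,0],"twist":1},
    {"dp":[0,0,0],"twist":1},
    {"dp":[0,0,0],"twist":1},
    {"dp":[0,0,0],"twist":1},
    {"dp":[0,0,0],"twist":1},
    {"dp":[0,0,0],"twist":1},
  ],
)

```text
time_s: 12.95
ee_pos: [0.7209, 0.0162, 0.1499]
eef_rot: [-3.14, -0.0, 1.796]
force: [0.8, -0.1, 0.1]
grip_width: 0.0174
grip_force: 60.0
```

step_arm(
  deltas=[
    {"dp":[0,0,0],"twist":1},
    {"dp":[0,0,0],"twist":1},
    {"dp":[0,0,0],"twist":1},
    {"dp":[0,0,0],"twist":1},
    {"dp":[0,0,0],"twist":1},
    {"dp":[0,0,0],"twist":1},
    {"dp":[0,0,0],"twist":1},
    {"dp":[0,0,0],"twist":1},
    {"dp":[0,0,0],"twist":1},
    {"dp":[0,0,0],"twist":1},
    {"dp":[0,0,0],"twist":0.9},
    {"dp":[0,0,0],"twist":0},
  ],
)

```text
time_s: 14.15
ee_pos: [0.721, 0.0163, 0.15]
eef_rot: [-3.141, 0.001, 1.037]
force: [0.4, 0.5, -0.4]
grip_width: 0.017
grip_force: 60.0
```

```bash
python3 look.py t3.png top 250 80 420 210
```

```text
4.615384615384615
```

View pics/t3.png

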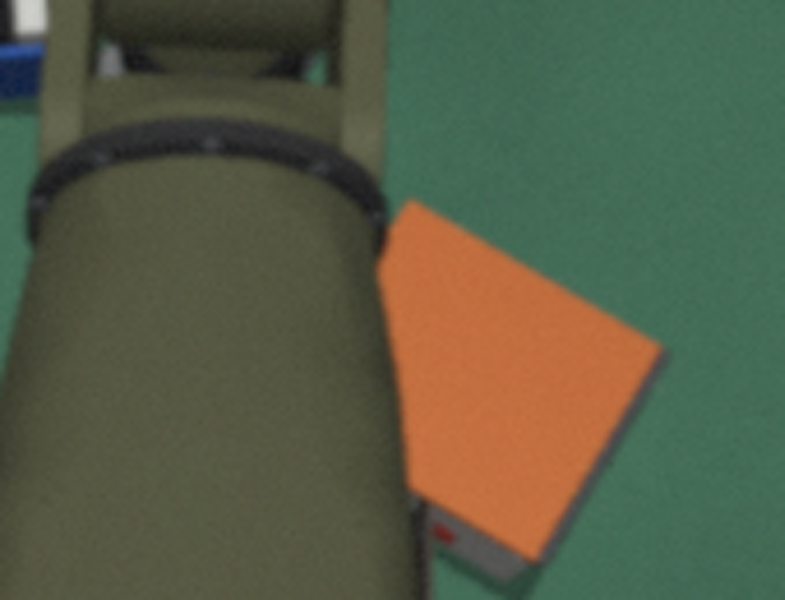

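The top view is blocked by the arm. Only the cover's free part shows, with its corner at crop (660,348). I'll lower to notch height and check from the side camera.

step_arm(
  deltas=[
    {"dp":[0,0.085,0.6],"twist":0},
    {"dp":[0,0,0.6],"twist":0},
    {"dp":[0,0,0.535],"twist":0},
    {"dp":[0,0,0],"twist":0},
    {"dp":[0,0,0],"twist":0},
  ],
)

```text
time_s: 14.7
ee_pos: [0.7243, 0.0151, 0.0817]
eef_rot: [-3.141, 0.0, 1.039]
force: [-0.3, -0.1, -0.2]
grip_width: 0.0176
grip_force: 60.0
```

```bash
python3 look.py s4.png side 260 140 400 245; python3 -c "
from h import *
c=np.array([.643,-.1225]);bx=np.array([-.509,-.861]);by=np.array([.861,-.509])
for x,y,z in((-90,0,71),(-45,0,71),(-75,65,75),(-75,-65,75),(-75,0,71)):
    q=c+bx*x/1e3+by*y/1e3;print(x,y,z,(proj('side',[[*q,z/1e3]])-[260,140])*5.714)
"
```

```text
5.714285714285714
-90 0 71 [[382.45429297 333.85849191]]
-45 0 71 [[417.12699052 394.241239  ]]
-75 65 75 [[513.21613119 318.04661822]]
-75 -65 75 [[273.26754463 378.73163995]]
-75 0 71 [[393.85697518 353.71634333]]
```

View pics/s4.png

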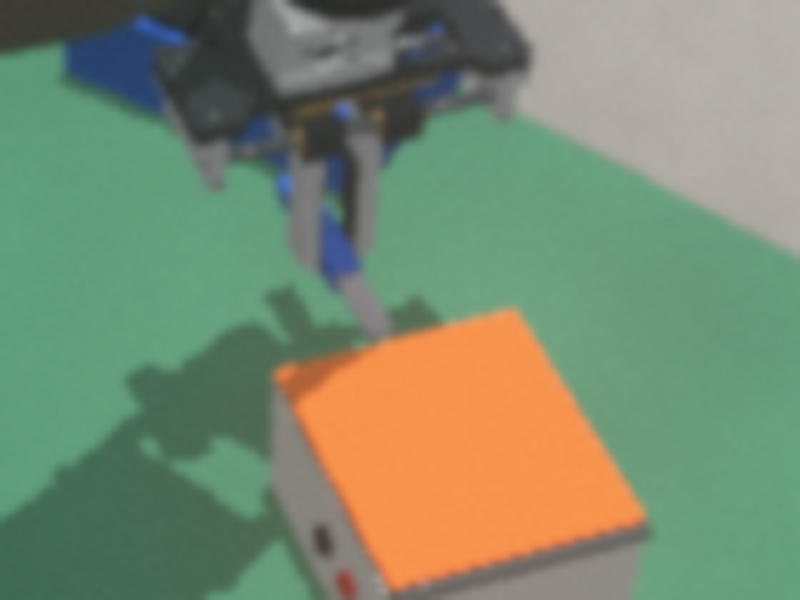

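The blade tip is at crop (375,335), as predicted and level with the notch. I'll lower it 1 mm and insert.

step_arm(
  deltas=[
    {"dp":[0,0,0.025],"twist":0},
    {"dp":[-0.15,0,0],"twist":0},
    {"dp":[-0.15,0,0],"twist":0},
    {"dp":[-0.15,0,0],"twist":0},
    {"dp":[-0.15,0,0],"twist":0},
    {"dp":[0,0,0],"twist":0},
  ],
)

```text
time_s: 15.35
ee_pos: [0.7118, -0.0064, 0.0804]
eef_rot: [3.142, 0.0, 1.037]
force: [0.1, -0.3, -1.5]
grip_width: 0.0171
grip_force: 60.0
```

step_arm(
  deltas=[
    {"dp":[-0.2,0,0],"twist":0},
    {"dp":[-0.2,0,0],"twist":0},
    {"dp":[-0.15,0,0],"twist":0},
    {"dp":[0,0,-0.1],"twist":0},
    {"dp":[0,0,-0.1],"twist":0},
    {"dp":[0,0,-0.1],"twist":0},
    {"dp":[0,0,-0.1],"twist":0},
    {"dp":[0,0,0],"twist":0},
  ],
)

```text
time_s: 16.15
ee_pos: [0.7012, -0.0241, 0.097]
eef_rot: [3.141, -0.001, 1.039]
force: [-1.2, 0.1, -1.4]
grip_width: 0.0176
grip_force: 60.0
```

step_arm(
  deltas=[
    {"dp":[-0.04,0,-0.252],"twist":0},
    {"dp":[-0.074,0,-0.29],"twist":0},
    {"dp":[-0.103,0,-0.282],"twist":0},
    {"dp":[-0.131,0,-0.27],"twist":0},
    {"dp":[-0.157,0,-0.256],"twist":0},
    {"dp":[0,0,0],"twist":0},
  ],
)

```text
time_s: 16.75
ee_pos: [0.691, -0.0428, 0.1526]
eef_rot: [3.139, -0.001, 1.038]
force: [-0.1, 0.6, -1.4]
grip_width: 0.0175
grip_force: 60.0
```

```bash
python3 look.py s5.png side 260 120 400 245
```

```text
4.8
```

View pics/s5.png

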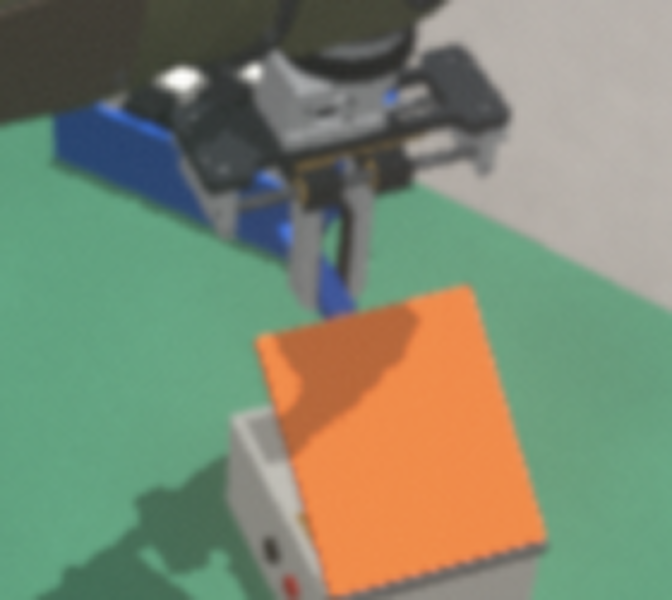

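The cover is opening: its free edge has risen to crop row ~310 and the blade is under it. I'll continue along the arc.

step_arm(
  deltas=[
    {"dp":[-0.182,0,-0.239],"twist":0},
    {"dp":[-0.204,0,-0.22],"twist":0},
    {"dp":[-0.225,0,-0.198],"twist":0},
    {"dp":[-0.244,0,-0.175],"twist":0},
    {"dp":[-0.26,0,-0.149],"twist":0},
    {"dp":[-0.274,0,-0.122],"twist":0},
    {"dp":[0,0,0],"twist":0},
  ],
)

```text
time_s: 17.5
ee_pos: [0.6621, -0.0913, 0.1955]
eef_rot: [3.14, -0.0, 1.037]
force: [0.0, 0.2, -0.8]
grip_width: 0.0174
grip_force: 60.0
```

step_arm(
  deltas=[
    {"dp":[-0.285,0,-0.095],"twist":0},
    {"dp":[-0.293,0,-0.065],"twist":0},
    {"dp":[-0.298,0,-0.036],"twist":0},
    {"dp":[-0.3,0,-0.006],"twist":0},
    {"dp":[-0.3,0,0.024],"twist":0},
    {"dp":[0,0,0],"twist":0},
    {"dp":[0,0,0],"twist":0},
  ],
)

```text
time_s: 18.2
ee_pos: [0.6323, -0.1408, 0.2015]
eef_rot: [-3.141, 0.0, 1.038]
force: [-0.1, 0.0, -1.0]
grip_width: 0.0171
grip_force: 60.0
```

```bash
python3 look.py s6.png side 250 90 410 265
```

```text
3.4285714285714284
```

View pics/s6.png

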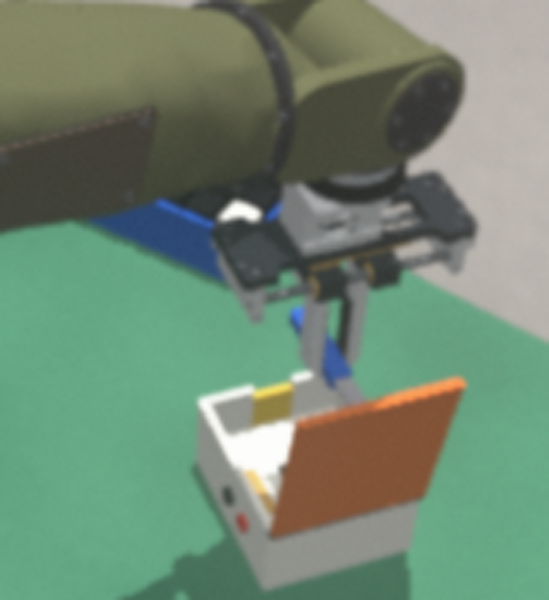

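The cover stands past upright and the yellow sill shows at the far wall, crop (272,400). Now I'll back off, move clear and lay the tool down.

step_arm(
  deltas=[
    {"dp":[0.3,0,0],"twist":0},
    {"dp":[0.6,0,0],"twist":0},
    {"dp":[0.9,0,0],"twist":0},
    {"dp":[0.9,0,0],"twist":0},
    {"dp":[0.9,0,0],"twist":0},
    {"dp":[0.9,-0.3,0],"twist":0},
    {"dp":[0,-0.8,0.2],"twist":0},
    {"dp":[0,-0.9,0.3],"twist":0},
    {"dp":[0,-0.9,0.3],"twist":0},
    {"dp":[0,-0.7,0.3],"twist":0},
    {"dp":[0,0,0.6],"twist":0},
    {"dp":[0,0,0.6],"twist":0},
  ],
)

```text
time_s: 19.45
ee_pos: [0.5997, 0.0895, 0.1095]
eef_rot: [3.14, -0.001, 1.04]
force: [0.3, -0.5, -1.7]
grip_width: 0.0174
grip_force: 60.0
```

step_arm(
  deltas=[
    {"dp":[0,0,0.7],"twist":0},
    {"dp":[0,0,0.7],"twist":0},
    {"dp":[0,0,0.4],"twist":0},
    {"dp":[0,0,0.2],"twist":0},
    {"dp":[0,0,0.1],"twist":0},
    {"dp":[0,0,0],"twist":0},
    {"dp":[0,0,0],"twist":0},
  ],
)

```text
time_s: 20.15
ee_pos: [0.6003, 0.0878, 0.0266]
eef_rot: [3.14, -0.001, 1.038]
force: [-0.4, -0.1, -0.4]
grip_width: 0.0173
grip_force: 60.0
```

step_arm(
  deltas=[
    {"dp":[0,0,0.08],"twist":0},
    {"dp":[0,0,0.07],"twist":0},
    {"dp":[0,0,0],"twist":0},
    {"dp":[0,0,0],"twist":0},
  ],
)

```text
time_s: 20.55
ee_pos: [0.5998, 0.0877, 0.0195]
eef_rot: [-3.142, 0.0, 1.038]
force: [-0.6, 0.0, -0.4]
grip_width: 0.0175
grip_force: 60.0
```

step_arm(
  deltas=[
    {"dp":[0,0,0],"twist":0},
    {"dp":[0,0,0],"twist":0},
    {"dp":[0,0,0],"twist":0},
    {"dp":[0,0,0],"twist":0},
    {"dp":[0,0,0],"twist":0},
    {"dp":[0,0,-0.5],"twist":0},
    {"dp":[0,0,-0.9],"twist":0},
    {"dp":[0,0,-0.9],"twist":0},
    {"dp":[0,0,-0.9],"twist":0},
    {"dp":[0,0,-0.5],"twist":0},
  ],
  gripper=0,
)

```text
time_s: 21.55
ee_pos: [0.6004, 0.0877, 0.1708]
eef_rot: [3.139, -0.002, 1.038]
force: [-0.3, -0.3, -0.1]
grip_width: 0.0473
grip_force: 0.0
```

```bash
python3 look.py t7.png top 250 90 420 217; python3 -c "
from h import *
c=np.array([.643,-.1225]);bx=np.array([-.509,-.861])
for x,z in((-16.3,69),(0,34),(75,75),(92,224)):print(x,(proj('top',[[*(c+bx*x/1e3),z/1e3]])-[250,90])*4.706)
for l in('toggle','toggle_tip'):print(l,ctrl.spot_in('top',l)[:2])
"
```

```text
4.705882352941177
-16.3 [[444.86018247 329.07295114]]
0 [[462.00577188 360.77775175]]
75 [[603.42708033 419.52469339]]
92 [[716.93138418 373.20842854]]
toggle [{'rect': [0.6148, 0.376, 0.6225, 0.3969], 'conf': 0.36}]
toggle_tip [{'rect': [0.5546, 0.2988, 0.7509, 0.4831], 'conf': 0.65}, {'rect': [0.6141, 0.3845, 0.6302, 0.3979], 'conf': 0.54}]
```

View pics/t7.png

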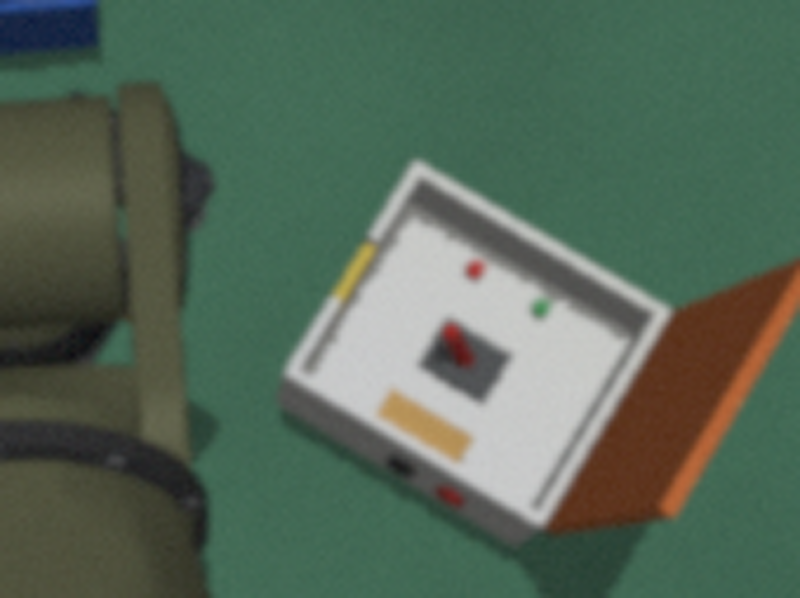

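The box is open. The red toggle tip is at crop (451,331), still leaning to the notch and where predicted. Moving in with closed fingers on the notch side.

step_arm(
  deltas=[
    {"dp":[-0.4,0.5,0],"twist":0},
    {"dp":[-0.6,0.75,0],"twist":0},
    {"dp":[-0.6,0.75,0],"twist":0},
    {"dp":[-0.6,0.75,0],"twist":0},
    {"dp":[-0.6,0.75,0],"twist":0},
    {"dp":[-0.06,0.09,0],"twist":0},
    {"dp":[0,0,0],"twist":0},
    {"dp":[0,0,0],"twist":0},
  ],
  gripper=-1,
  squeeze=20,
)

```text
time_s: 22.5
ee_pos: [0.665, -0.0828, 0.1663]
eef_rot: [-3.14, 0.0, 1.039]
force: [0.1, 0.7, 0.2]
grip_width: 0.0002
grip_force: 0.0
```

step_arm(
  deltas=[
    {"dp":[0,0,0.6],"twist":0},
    {"dp":[0,0,0.6],"twist":0},
    {"dp":[0,0,0.6],"twist":0},
    {"dp":[0,0,0.6],"twist":0},
    {"dp":[0,0,0],"twist":0},
  ],
)

```text
time_s: 23.0
ee_pos: [0.6636, -0.0821, 0.068]
eef_rot: [-3.136, 0.002, 1.04]
force: [-0.9, 0.7, 0.1]
grip_width: 0.0004
grip_force: 0.0
```

step_arm(
  deltas=[
    {"dp":[-0.15,0.07,0],"twist":0},
    {"dp":[-0.15,0,0],"twist":0},
    {"dp":[-0.15,0,0],"twist":0},
    {"dp":[-0.15,0,0],"twist":0},
    {"dp":[-0.15,0,0],"twist":0},
    {"dp":[-0.15,0,0],"twist":0},
    {"dp":[0,0,0],"twist":0},
  ],
)

```text
time_s: 23.7
ee_pos: [0.6493, -0.117, 0.0717]
eef_rot: [3.141, 0.0, 1.038]
force: [0.7, -0.3, 0.5]
grip_width: 0.0004
grip_force: 0.4
```

step_arm(
  deltas=[
    {"dp":[-0.05,0,0],"twist":0},
    {"dp":[-0.05,0,0],"twist":0},
    {"dp":[0,0,0],"twist":0},
  ],
)

```text
time_s: 24.0
ee_pos: [0.6474, -0.1197, 0.0713]
eef_rot: [-3.141, 0.0, 1.038]
force: [0.5, 0.8, -0.5]
grip_width: 0.0003
grip_force: 0.7
```

step_arm(
  deltas=[
    {"dp":[-0.05,0,0],"twist":0},
    {"dp":[-0.05,0,0],"twist":0},
    {"dp":[0,0,0],"twist":0},
  ],
)

```text
time_s: 24.3
ee_pos: [0.6462, -0.1215, 0.0715]
eef_rot: [3.141, -0.003, 1.039]
force: [7.4, 10.9, -1.5]
grip_width: 0.0006
grip_force: 5.6
```

step_arm(
  deltas=[
    {"dp":[-0.05,0,0],"twist":0},
    {"dp":[-0.05,0,0],"twist":0},
    {"dp":[0,0,0],"twist":0},
  ],
)

```text
time_s: 24.6
ee_pos: [0.6452, -0.1226, 0.0718]
eef_rot: [3.141, -0.006, 1.04]
force: [13.1, 24.8, -0.9]
grip_width: 0.0005
grip_force: 13.9
```

Force rose to 28 N, so the toggle is on its stop. I'll back off, rise clear and check.

step_arm(
  deltas=[
    {"dp":[0.3,0,0],"twist":0},
    {"dp":[0.4,0,0],"twist":0},
    {"dp":[0,0,-0.6],"twist":0},
    {"dp":[0,0,-0.9],"twist":0},
    {"dp":[0,0,-0.9],"twist":0},
    {"dp":[0.6,-0.8,0],"twist":0},
    {"dp":[0.6,-0.9,0],"twist":0},
    {"dp":[0,-0.9,0],"twist":0},
    {"dp":[0,-0.9,0],"twist":0},
    {"dp":[0,-0.9,0],"twist":0},
    {"dp":[0,-0.9,0],"twist":0},
    {"dp":[0,-0.5,0],"twist":0},
  ],
)

```text
time_s: 25.8
ee_pos: [0.4804, 0.0579, 0.1675]
eef_rot: [-3.141, 0.001, 1.039]
force: [0.4, -0.3, 0.5]
grip_width: 0.0005
grip_force: 0.0
```

```bash
python3 - <<'E'
from h import *
a=[]
p,d=ctrl.camera("top");a=p[90:220,225:425,::-1]
q,d=ctrl.camera("side");b=q[110:270,190:430,::-1]
a=cv2.resize(a,(460,299),interpolation=cv2.INTER_CUBIC);b=cv2.resize(b,(460,300),interpolation=cv2.INTER_CUBIC)
cv2.imwrite("pics/fin.png",np.vstack([a,b]))
c=np.array([.643,-.1225]);bx=np.array([-.509,-.861])
print((proj('top',[[*(c+bx*.0163),.066]])-[225,90])*2.3)
E
```

```text
[[301.51435132 177.57905557]]
```

View pics/fin.png

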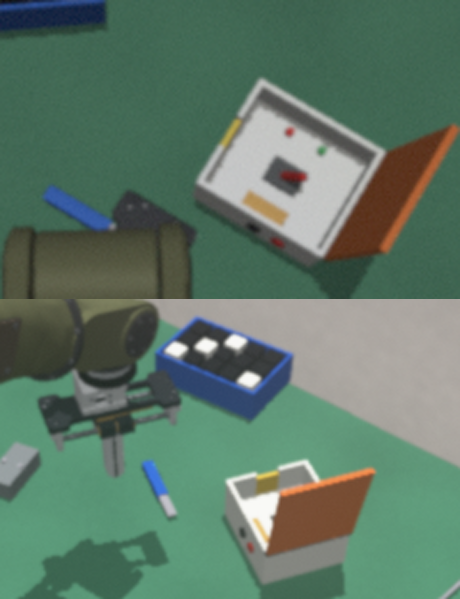

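The toggle tip is at (301,177), exactly the predicted "on" position. The cover is past upright and the tool lies flat at (160,490). Handing in.

```bash
python3 -c "
from station import ctrl
print(ctrl.hand_in())"
```

```text
the job is handed in; nothing more can be done
None
```

The job is handed in at about 26 s: cover levered up by the blade to just past upright, toggle pushed over to on, tool lying flat on the bench, and the jar, charger and screwdriver never approached.

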